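Fill the walnut jar and stamp its lid

ROBOT

A 6-joint arm with a two-finger parallel gripper is mounted at the origin on the work surface. World frame = base frame: x ahead of the robot, y to its left, z up, the work surface at z = 0. Lengths are in m, angles in rad, forces in N, time in s.
With the tool pointing down it reaches from about 0.35 to 0.85 m from the base axis. Payload 8.1 kg.
Tool frame: the origin (TCP) lies at the centre of the arm's flange, where the gripper is bolted on; the fingertips stand 186 mm ahead of it and the grasp point (between the pads) lies 167 mm ahead of it; z points along the fingers, y is the direction in which the jaws open and shut (so a half turn about z gives the same grasp; the last joint's range is limited). The gripper opens to 93 mm and grips with 3 to 60 N. Pads are 15 mm wide; open, the fingers measure 128 mm over their backs; the gripper's body (75 mm by 188 mm) begins 65 mm behind the grasp point.
Start: joints at [1.151, 0.13, 1.488, -0, 1.523, -0.085], TCP at [0.197, 0.567, 0.405] pointing down, gripper open.
Joint ranges: [-2.96, 2.96], [-0.89, 2.26], [0.02, 2.5], [-1.34, 4.48], [0, 2.73], [-2.66, 2.66]. Speed limits (rad/s): [2.39, 2.39, 2.79, 3.14, 3.14, 3.14].

INTERFACE

Orientations are given as a rotation vector (axis times angle).
In Python, from plant import robot, viewer, order gives the robot as it stands.
- The arm moves only by the tool apply_moves, never from a script. Its argument "deltas" is a list of rows, each a list of 3 entries, a list of its own where there are three numbers: the finger opening in mm, from 0 to 93, then the shift along the tool's x, y, z in mm, then the turn about the tool's z in rad. In form: [[grip, [dx, dy, dz], yaw], ...]. A call has 1 to 5 rows; each row shifts and turns the commanded pose from where the row before left it, along the tool's axes as they then stand; what a row does not reach is not made up. A row lasts 1/8 s, in which the tool goes at most 62.5 mm and 10.7 degrees, less where a joint would pass 70% of its speed; a pose out of reach is approached as far as the arm can. A call is refused whole if a number of a shift passes 62.5 or a number of a turn 0.188, either way. A call with a gripper value outside its range is refused whole. The fingers move at their own pace and stop on an object; "grip_force" is the grip in N (left out, the last holds). Time passes only in rows, so rows that do not move let the fingers close. It gives the time, the measured TCP pose, the force and the opening at its end, in the units of the state.
- robot.read_state(): the state, without advancing time (a new reading comes with each control period).
- viewer.read_camera(name): name is "side" or "top"; returns the picture (480x640x3 uint8, blue, green, red); there is no depth.
- viewer.get_calibration(name): a dict with "fx", "fy", "cx", "cy" (pixels), "distortion" ([k1, k2, p1, p2, k3] as OpenCV has them; the pictures are not rectified), "R" (3x3) and "t" (3): a world point X has camera coordinates R X + t. Camera axes: x right, y down, z forward; pixel columns grow to the right and rows downward; lengths in m; the calibration is good to about 2 mm. A picture is of the moment at which its call begins. get_calibration takes no time and is no camera call.
- order.close_job(): hands the job in, once; it reports no verdict.
The state is a dict: "t": time; "q": joint angles; "dq": joint speeds; "joint_torque": joint torques, N m; "tool_pos": TCP position; "orientation": TCP orientation; "force": force on the tool from outside, world axes, zero at the start; "wrist_torque": the same for the moment, N m; "opening": finger opening in m.
Only numpy, scipy, OpenCV 4.12 (cv2) and the standard library are available. Lean on these libraries where they do the work, as an engineer would, in place of code of your own. Each camera call takes 0.05 s, during which the arm holds its last target. There are 200 camera calls.

TASK

Tip all five walnuts from the yellow measuring cup into the open, empty jar and stand the cup back upright on the plank. Then pick up the wooden hand stamp and hold it upright with its blue face flat on the loose white lid where it lies on the plank, covering the red dot completely, pressed down lightly so that its spring is about half way in; finish there, still holding it. Press gently throughout, and leave the two closed jars and the colander alone.

Things in the scene. Friction and masses are not known exactly. Their poses are not given: they have to be found in the camera images.
- cup: Yellow plastic measuring cup, round, open on top, 60 mm high, outside 68 mm wide at the foot and 82 mm at the rim, walls 3 mm, about 80 g, standing on the plank with five walnuts in it. Origin: centre of its underside; z up through the mouth; x towards its one handle, a straight level bar that starts at the rim.
- cup_handle (a point): Point for gripping the yellow cup's handle, 88 mm from the cup's axis along its x and 52 mm above its underside. The handle is a bar 16 mm wide (along the cup's y), 12 mm high, reaching from the rim to 117 mm from the cup's axis; nothing is below it. Axes as the cup's.
- jar: Empty, open clear glass jar, 95 mm high, 108 mm wide, mouth 94 mm inside, walls 4 mm, floor 6 mm thick, about 380 g, loose on the plank. Origin: centre of its underside; z up through the mouth.
- jar_center (a point): Centre of the empty jar, on its axis half-way up (47.5 mm above its underside).
- lid: White screw-top lid of the empty jar, loose, lying flat on the plank, top up: a disc 104 mm wide and 16 mm high, 90 g. Origin: centre of its underside; z up.
- red_dot (a point): Centre of the red dot, 16 mm across, on the top face of the white lid, 16 mm above the plank and 15 mm from the lid's centre along the lid's x.
- stamp_grip (a point): Middle of the square wooden grip of the hand stamp, 73 mm above the stamp's face while the spring is out. The grip is 26 by 26 mm (its sides along this point's x and y) and 46 mm high, from 50 to 96 mm above the face; over it a round wooden knob 36 mm wide up to 110 mm, under it a black collar 38 mm wide from 36 to 50 mm. About 100 g; the stamp stands loose and upright on the plank. z up, from the face to the knob.
- stamp_face (a point): Centre of the flat underside of the stamp's round blue foot, 30 mm wide and 12 mm thick, straight below the grip. z up along the stamp.
- plunger (a joint): How far the stamp's sprung blue foot is pushed up into the stamp, in m: 0 out (as it stands), 0.020 fully in. The foot starts to move at 1.5 N and needs 300 N/m more: about 4.5 N half way in (0.010), 7.5 N fully in.
- walnut1_center (a point): Centre of walnut 1: a brown ball 26 mm across, 11 g, loose in the yellow cup at the start.
- walnut2_center (a point): Centre of walnut 2: a brown ball 26 mm across, 11 g, loose in the yellow cup at the start.
- walnut3_center (a point): Centre of walnut 3: a brown ball 26 mm across, 11 g, loose in the yellow cup at the start.
- walnut4_center (a point): Centre of walnut 4: a brown ball 26 mm across, 11 g, loose in the yellow cup at the start.
- walnut5_center (a point): Centre of walnut 5: a brown ball 26 mm across, 11 g, loose in the yellow cup at the start.
- lentil_jar: Closed glass jar of brown lentils with a white lid, 81 mm wide, 108 mm high, loose; bystander. Origin: centre of its underside.
- rice_jar: Closed glass jar of pale rice with a white lid, 81 mm wide, 108 mm high, loose; bystander. Origin: centre of its underside.
- colander: Small stainless steel colander, 140 mm wide (175 mm over its two handles), 55 mm high, loose; bystander. Origin: centre of its underside.
Things that resemble listed ones, but are neither listed nor needed, are in the scene too. Of the things like the part that bears stamp_grip, leave any that is green or turquoise; of the rest the larger one is meant.

How it is judged:
By the outcome, as a careful person would: the job done as asked, in the order asked, and still so for the second after the job is handed in, while the arm keeps its last pose, push and grip.
It also fails if it takes over 72 s, if anything falls off the work surface, if the arm or the gripper's body presses on something with over 40 N, if the wrist force passes 120 N, or if a joint passes its speed limit or range.

## Working session

There is one attempt and no reset: what is moved stays moved. The work goes in short steps, Python scripts to look and compute and a tool call to move; the robot and the scene stay as the last step left them, time stands still between calls to the robot, and variables do not carry over. Pictures are saved under pics/ and viewed, about 8 in all and at most 12, crops included, and the job is handed in when it is done.

Besides the shell and the picture viewer there is one more tool, called after "Emit:" as name([rows], argument=value, ...), one row to a line, values as JSON. apply_moves: Moves the arm, as the interface text tells. Its arguments: {"type":"object","properties":{"deltas":{"type":"array"},"grip_force":{"type":"number"}},"required":["deltas"]}

```bash
mkdir -p pics; ls; python3 - <<'E'
from plant import robot, viewer
import cv2,json
for n in("top","side"):
    cv2.imwrite(f"pics/{n}0.png",viewer.read_camera(n)); print(n,viewer.get_calibration(n))
print(robot.read_state())
E
```

```text
pics
top {'fx': 473.84413697315705, 'fy': 473.84413697315705, 'cx': 322.5071777612935, 'cy': 236.5271836683394, 'distortion': array([0.00192748, 0.        , 0.        , 0.        , 0.        ]), 'R': array([[-0.00591068, -0.99995591, -0.00729678],
       [-0.9859836 ,  0.00704447, -0.1666935 ],
       [ 0.16673755,  0.00620923, -0.98598176]]), 't': array([-0.01379479,  0.58945884,  0.96514904])}
side {'fx': 484.8146151191645, 'fy': 484.8146151191645, 'cx': 319.9662455780863, 'cy': 234.60308075807157, 'distortion': array([0.02871968, 0.        , 0.        , 0.        , 0.        ]), 'R': array([[-0.82422194, -0.56623374, -0.00612742],
       [-0.43584678,  0.64126181, -0.63152266],
       [ 0.36151872, -0.51784422, -0.77533321]]), 't': array([0.46540379, 0.31604234, 0.76196185])}
{'t': 0.1, 'q': array([ 1.15060150e+00,  1.31090455e-01,  1.48915822e+00,  4.16564739e-06,
        1.52303325e+00, -8.54456818e-02]), 'dq': array([-0.00181653, -0.00233024, -0.00154846,  0.00099902, -0.00186033,
        0.00083068]), 'joint_torque': array([ 6.43615131e-04, -5.61335421e+01, -4.93100166e+01,  7.69890659e-02,
        2.89891823e-02,  3.30309126e-05]), 'tool_pos': array([0.19703804, 0.56650325, 0.40379591]), 'orientation': array([-5.23300149e-01, -3.09726891e+00,  2.56715362e-03]), 'force': array([0.99244512, 0.67219918, 0.24799334]), 'wrist_torque': array([0.03291957, 0.02558855, 0.02227725]), 'opening': 0.09290886034863373}
```

View pics/top0.png

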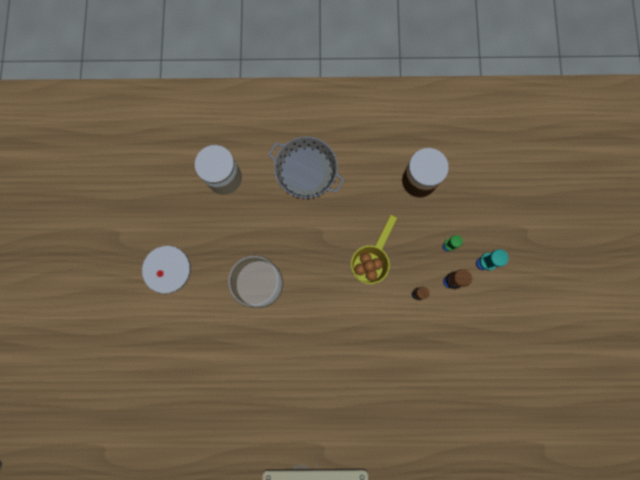

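View pics/side0.png

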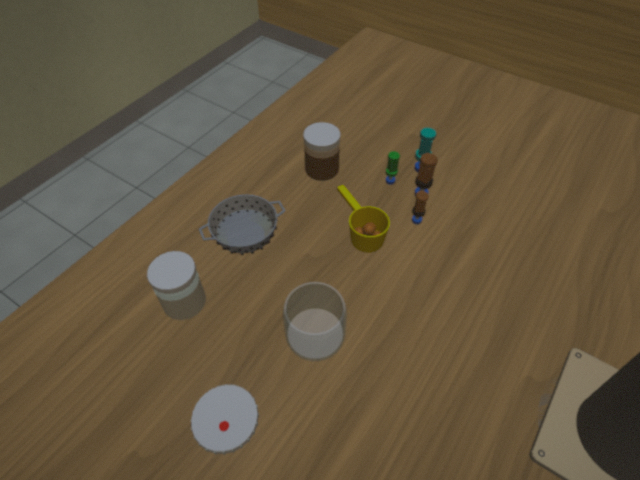

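Top view: the stamp candidates are brown large (460,280), brown small (421,293), green small (453,243) and turquoise large (497,260). The larger brown one at (460,280) is meant. The cup is at (370,264) with its handle toward (393,218), the open jar at (256,282), the lid at (166,270) and the dot at (160,273). Side view: the large brown stamp is at (427,170).

```bash
cat > h.py <<'E'
import cv2, numpy as np
from plant import robot, viewer
from scipy.spatial.transform import Rotation as Ro
C={n:viewer.get_calibration(n) for n in("top","side")}
def ray(n,p):
    c=C[n];K=np.array([[c["fx"],0,c["cx"]],[0,c["fy"],c["cy"]],[0,0,1]])
    u=cv2.undistortPoints(np.array([[p]],float),K,c["distortion"])[0,0]
    return -c["R"].T@c["t"], c["R"].T@np.r_[u,1]
def plane(n,p,z):
    o,d=ray(n,p); return (o+d*(z-o[2])/d[2])[:2]
def proj(n,X):
    c=C[n];K=np.array([[c["fx"],0,c["cx"]],[0,c["fy"],c["cy"]],[0,0,1]])
    return cv2.projectPoints(np.array([X],float),cv2.Rodrigues(c["R"])[0],c["t"],K,c["distortion"])[0].ravel()
def tri(p,q):
    A=[];b=[]
    for n,x in(("top",p),("side",q)):
        o,d=ray(n,x);d/=np.linalg.norm(d);M=np.eye(3)-np.outer(d,d);A.append(M);b.append(M@o)
    return np.linalg.lstsq(np.vstack(A),np.hstack(b),rcond=None)[0]
def mask(im,lo,hi):
    return cv2.inRange(cv2.cvtColor(im,cv2.COLOR_BGR2HSV),lo,hi)
def blobs(m,amin=15):
    n,l,s,c=cv2.connectedComponentsWithStats(m)
    return [(s[i].tolist(),c[i].round(1).tolist()) for i in range(1,n) if s[i][4]>=amin]
E
python3 - <<'E'
from h import *
t=cv2.imread("pics/top0.png");s=cv2.imread("pics/side0.png")
for n,im in(("top",t),("side",s)):
    print(n,"yellow",blobs(mask(im,(22,150,80),(32,255,255))))
    print("red",blobs(mask(im,(0,200,150),(4,255,255)),5), blobs(mask(im,(170,200,150),(180,255,255)),5))
    print("blue",blobs(mask(im,(105,120,50),(130,255,255)),8))
    print("white",blobs(mask(im,(90,0,150),(130,60,255)),300))
    print("brown",blobs(mask(im,(0,140,30),(11,255,199)),20))
a=cv2.resize(t[225:310,405:520],None,fx=4.5,fy=4.5,interpolation=cv2.INTER_CUBIC)
b=cv2.resize(s[120:235,375:450],None,fx=3.3,fy=3.33,interpolation=cv2.INTER_CUBIC)
b=cv2.copyMakeBorder(b,0,max(0,a.shape[0]-b.shape[0]),0,0,0)[:a.shape[0]]
cv2.imwrite("pics/crop1.png",np.hstack([a,b]))
E
```

```text
top yellow [([351, 216, 45, 67, 655], [373.0, 251.5]), ([375, 267, 8, 12, 50], [378.8, 272.1])]
red [] []
blue [([477, 259, 6, 11, 31], [478.8, 264.1]), ([444, 278, 5, 9, 23], [445.5, 282.7])]
white [([195, 146, 38, 36, 1061], [213.6, 163.2]), ([410, 149, 38, 36, 1071], [428.7, 166.2]), ([143, 246, 46, 47, 1593], [165.5, 268.9])]
brown [([158, 271, 5, 5, 21], [159.9, 273.2])]
side yellow [([337, 185, 54, 68, 1318], [364.6, 219.4])]
red [] []
blue [([416, 162, 3, 7, 20], [417.0, 165.2]), ([386, 177, 9, 6, 32], [390.0, 179.9]), ([416, 187, 4, 5, 13], [417.5, 189.2]), ([413, 216, 8, 7, 34], [416.3, 219.4])]
white []
brown [([220, 422, 8, 8, 57], [223.5, 425.6])]
```

View pics/crop1.png

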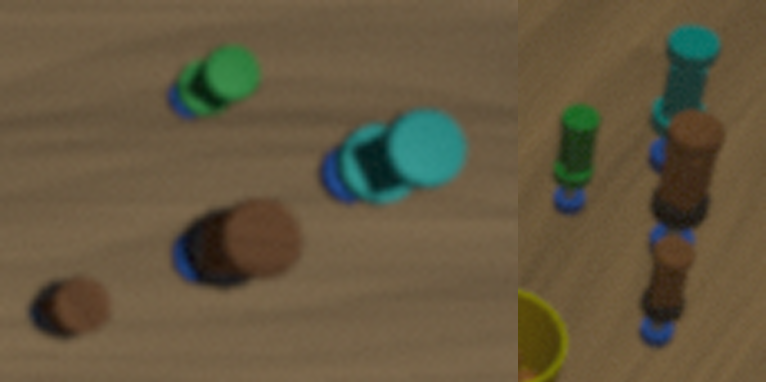

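The crop confirms it: the large brown stamp with the black collar has its knob at top (463,278) and side (429,160). The other three are the small brown, green and turquoise ones.

```bash
python3 - <<'E'
from h import *
t=cv2.imread("pics/top0.png");s=cv2.imread("pics/side0.png")
print("stamp",plane("top",(463.2,277.9),.11),plane("side",(429.2,159.6),.11),tri((463.2,277.9),(429.2,159.6)))
print("small",plane("top",(422.8,292.8),.065))
m=mask(t,(22,120,60),(32,255,255)); ys,xs=np.nonzero(m)
k=ys>0
pts=np.c_[xs,ys]; P=np.array([plane("top",p,.06) for p in pts])
c0=plane("top",(370,264),.06);print("cup0",c0)
# outer boundary of the rim: farthest pixel per angle within ~45mm, algebraic circle fit
v=P-c0;r=np.hypot(*v.T);a=np.degrees(np.arctan2(v[:,1],v[:,0]))
B=[]
for w in range(-180,180,10):
    q=(a>=w)&(a<w+10)&(r<.046)
    if q.any():B.append(P[q][r[q].argmax()])
B=np.array(B);A=np.c_[2*B,np.ones(len(B))]
sol=np.linalg.lstsq(A,(B**2).sum(1),rcond=None)[0];c=sol[:2];print("cup",c,"r",np.sqrt(sol[2]+c@c))
H=P[r>.055];H=np.array([plane("top",p,.058) for p in pts[r>.055]]);h=H.mean(0);print("handle pts mean",h,"end r",np.hypot(*(H-c).T).max(),"ang",np.degrees(np.arctan2(*(h-c)[::-1])))
ms=mask(s,(22,120,60),(32,255,255));
print("cup rim side",plane("side",(369,221),.06))
for n,p,z in(("top",(159.9,273.2),.016),("side",(223.5,425.6),.016),("top",(166,269.5),.016),("side",(224.5,418),.016)):print(n,p,plane(n,p,z))
# jar: edges from Hough
g=cv2.GaussianBlur(cv2.cvtColor(t,cv2.COLOR_BGR2GRAY),(3,3),0)
print(cv2.HoughCircles(g[220:340,200:320],cv2.HOUGH_GRADIENT,1,10,param1=60,param2=12,minRadius=22,maxRadius=32))
z=np.hstack([cv2.resize(t[235:325,210:410],(720,324),interpolation=cv2.INTER_CUBIC)]);z2=cv2.resize(s[270:370,260:400],(378,270),interpolation=cv2.INTER_CUBIC)
z2=np.hstack([z2,cv2.resize(s[180:260,320:400],(270,270),interpolation=cv2.INTER_CUBIC)])
z2=cv2.copyMakeBorder(z2,0,0,0,720-z2.shape[1],0);cv2.imwrite("pics/crop2.png",np.vstack([z,z2]))
for e in [(256,281),]: print("jar",plane("top",e,.095))
E
```

```text
stamp [ 0.4941463 -0.2957654] [ 0.49080314 -0.2930825 ] [ 0.49340996 -0.29738736  0.10570662]
small [ 0.46751179 -0.22394003]
cup0 [ 0.52844744 -0.11692355]
cup [ 0.5290698  -0.11679455] r 0.04154367668485578
handle pts mean [ 0.60497832 -0.155985  ] end r 0.11655482074161726 ang -27.306639566662447
cup rim side [ 0.52670311 -0.11806852]
top (159.9, 273.2) [0.51613398 0.33901531]
side (223.5, 425.6) [0.51509951 0.33784868]
top (166, 269.5) [0.52416585 0.32603588]
side (224.5, 418) [0.52161307 0.32824207]
[[[54.5 61.5 24.3]]]
jar [0.49178473 0.1165318 ]
```

View pics/crop2.png

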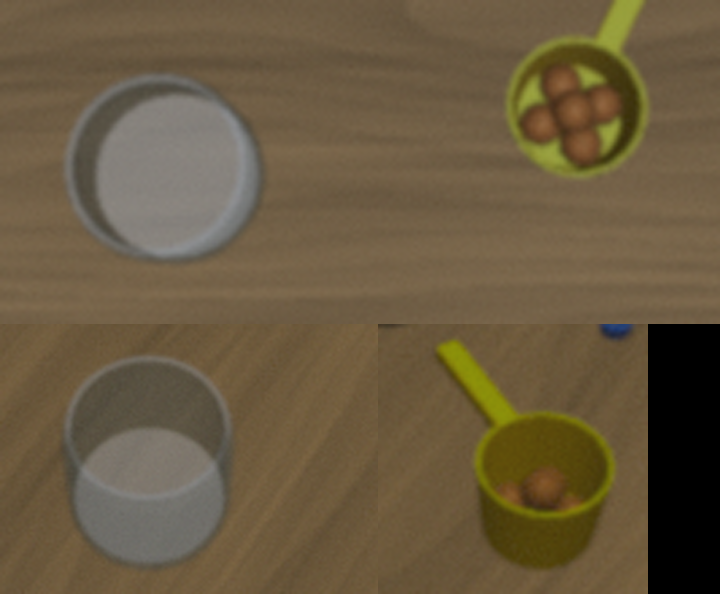

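Emit:
apply_moves([
  [50,[0,0,0],0.141],
  [50,[-49.7,-32.6,0],0],
  [50,[-49.7,-32.6,0],0],
  [50,[-49.7,-32.6,0],0],
  [50,[-49.7,-32.6,0],0],
])

```text
t: 0.72
tool_pos: [0.3145, 0.358, 0.4043]
orientation: [-0.74, -3.053, 0.001]
force: [0.1, -0.1, -0.0]
opening: 0.0512
```

Emit:
apply_moves([
  [50,[-49.7,-32.6,0],0],
  [50,[-49.7,-32.6,0],0],
  [50,[-49.7,-32.6,0],0],
  [50,[-49.7,-32.6,0],0],
  [50,[-49.7,-32.6,0],0],
])

```text
t: 1.35
tool_pos: [0.4608, 0.0991, 0.4046]
orientation: [0.74, 3.053, 0.0]
force: [1.7, 1.6, 0.3]
opening: 0.0499
```

Emit:
apply_moves([
  [50,[-49.7,-32.6,0],0],
  [50,[-49.7,-32.6,0],0],
  [50,[-49.7,-32.6,0],0],
  [50,[-49.7,-32.6,0],0],
  [50,[-49.7,-32.6,0],0],
])

```text
t: 1.98
tool_pos: [0.6072, -0.1596, 0.4042]
orientation: [-0.741, -3.052, -0.0]
force: [1.4, 1.6, -0.6]
opening: 0.0498
```

```bash
cat >> h.py <<'E'
def st(target=None,yawdeg=None):
    s=robot.read_state();R=Ro.from_rotvec(s["orientation"]).as_matrix()
    g=s["tool_pos"]+.167*R[:,2]
    print("t",round(s["t"],2),"grasp mm",(g*1e3).round(1),"yaw_y",round(np.degrees(np.arctan2(R[1,1],R[0,1])),2),"tilt",round(np.degrees(np.arccos(-R[2,2])),2),"F",s["force"].round(2),"open",round(s["opening"]*1e3,1))
    if target is not None: print("delta tool mm",(R.T@(np.array(target)-g)*1e3).round(1))
    return s,R,g
E
python3 -c "
from h import *
print(plane('top',(255.1,281.1),.095),plane('side',(314.8,307.8),.095))
st((.606,-.1575,.053))"
```

```text
[0.49159548 0.11834223] [0.49012685 0.12254546]
t 1.98 grasp mm [ 607.1 -159.5  237.2] yaw_y 62.73 tilt 0.04 F [ 1.45  1.57 -0.62] open 49.8
delta tool mm [  1.8   1.3 184.2]
```

Emit:
apply_moves([
  [50,[1,1,60],0],
  [50,[0,0,60],0],
  [50,[0,0,50],0],
  [50,[0,0,14],0],
  [30,[0,0,0],0],
], grip_force=55)

```text
t: 2.6
tool_pos: [0.6061, -0.1563, 0.2205]
orientation: [-0.74, -3.052, -0.0]
force: [0.3, -1.1, 0.6]
opening: 0.0438
```

```bash
python3 - <<'E'
from h import *
st((.606,-.1575,.053))
a=viewer.read_camera("top")[190:310,320:440];b=viewer.read_camera("side")[150:270,310:430]
cv2.imwrite("pics/g.png",cv2.resize(np.hstack([a,b]),None,fx=3.2,fy=3.2,interpolation=cv2.INTER_CUBIC))
E
```

```text
t 2.6 grasp mm [ 605.8 -156.2   53.5] yaw_y 62.74 tilt 0.08 F [ 0.34 -1.06  0.63] open 43.8
delta tool mm [-0.7 -1.1  0.5]
```

View pics/g.png

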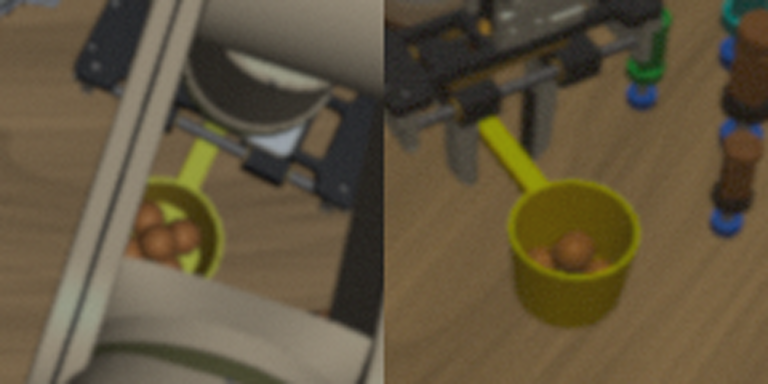

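The handle bar lies between the two fingers in the side view (about (345,192) full frame). Now I close and lift a little.

Emit:
apply_moves([
  [12,[0,0,0],0],
  [12,[0,0,0],0],
  [10,[0,0,0],0],
  [10,[0,0,-5],0],
  [10,[0,0,-10],0],
], grip_force=55)

```text
t: 3.32
tool_pos: [0.6056, -0.1561, 0.2352]
orientation: [-0.74, -3.051, -0.0]
force: [0.1, -0.2, -1.6]
opening: 0.0154
```

```bash
python3 - <<'E'
from h import *
st()
b=viewer.read_camera("side")[120:320,290:450]
cv2.imwrite("pics/g2.png",cv2.resize(b,None,fx=2.5,fy=2.5,interpolation=cv2.INTER_CUBIC))
m=mask(b,(22,120,60),(32,255,255));print(blobs(m))
E
```

```text
t 3.33 grasp mm [ 605.2 -156.    68.2] yaw_y 62.74 tilt 0.13 F [ 0.06 -0.17 -1.56] open 15.4
[([55, 65, 47, 65, 1559], [76.8, 100.9])]
```

View pics/g2.png

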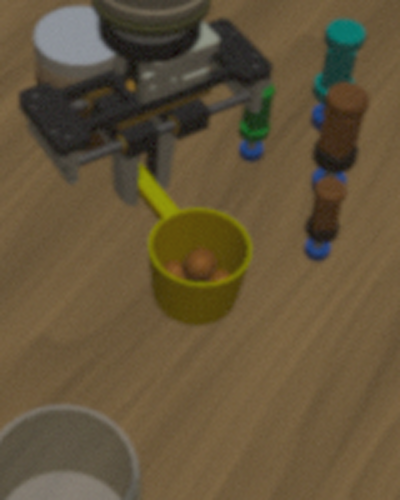

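Emit:
apply_moves([
  [10,[0,0,-15],0],
  [10,[0,0,-35],0],
  [10,[0,0,-45],0],
  [10,[0,0,-45],0],
  [10,[0,0,-35],0],
])

```text
t: 4.0
tool_pos: [0.6061, -0.1563, 0.4142]
orientation: [0.74, 3.051, -0.0]
force: [-0.0, -0.8, -2.2]
opening: 0.0157
```

Emit:
apply_moves([
  [10,[0,0,-19],0],
  [10,[10,10,0],0],
  [10,[20,20,0],0],
  [10,[30,30,0],0],
  [10,[35,36,0],0],
])

```text
t: 4.62
tool_pos: [0.5645, -0.026, 0.4269]
orientation: [-0.741, -3.049, 0.0]
force: [-0.1, 0.9, -0.9]
opening: 0.0157
```

Emit:
apply_moves([
  [10,[35,36,0],0],
  [10,[30,32,0],0],
  [10,[18,19,0],0],
  [10,[10,10,0],0],
  [10,[0,0,0],0],
])

```text
t: 5.25
tool_pos: [0.5269, 0.102, 0.4285]
orientation: [-0.738, -3.052, 0.001]
force: [0.8, -0.1, -1.8]
opening: 0.0152
```

```bash
python3 - <<'E'
from h import *
st((.527,.102,.262))
b=viewer.read_camera("side")[60:400,180:480]
cv2.imwrite("pics/p1.png",cv2.resize(b,None,fx=1.5,fy=1.5,interpolation=cv2.INTER_CUBIC))
E
```

```text
t 5.25 grasp mm [526.6 101.9 261.5] yaw_y 62.82 tilt 0.11 F [ 0.8  -0.12 -1.77] open 15.2
delta tool mm [-0.3  0.2 -0.5]
```

View pics/p1.png

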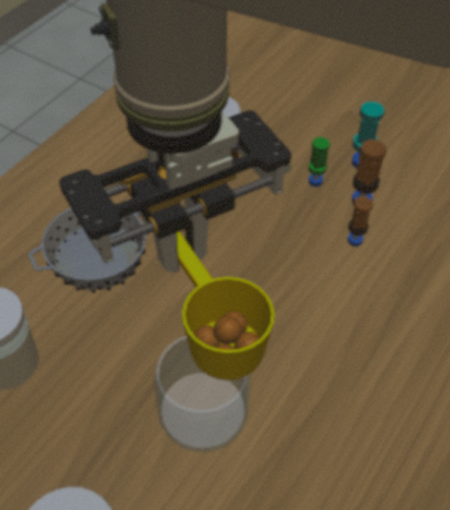

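```bash
cat >> h.py <<'E'
def ang(n="side"):
    s,R,g=st();im=viewer.read_camera(n)
    m=mask(im,(22,120,60),(32,255,255));b=max(blobs(m),key=lambda q:q[0][4])
    o,d=ray(n,b[1]);k=(g-o)@R[:,1]/(d@R[:,1]);v=o+k*d-g
    print("yellow centroid: m",round(v@R[:,0]*1e3),"down",round(v@R[:,2]*1e3),"angle",round(np.degrees(np.arctan2(v@R[:,2],v@R[:,0])),1),"area",b[0][4],"torque jaw axis",round(s["wrist_torque"]@R[:,1],3))
    return im
E
python3 -c "
from h import *
ang()"
```

```text
t 5.3 grasp mm [527.1 101.1 261.8] yaw_y 62.77 tilt 0.08 F [-0.12 -0.01  0.13] open 15.7
yellow centroid: m 83 down 7 angle 5.1 area 3141 torque jaw axis -0.206
```

Emit:
apply_moves([
  [10,[0,0,0],0],
  [10,[0,0,0],0],
], grip_force=25)

```text
t: 5.6
tool_pos: [0.5277, 0.1006, 0.4297]
orientation: [-0.742, -3.053, 0.0]
force: [0.2, -1.0, -1.6]
opening: 0.0156
```

```bash
python3 -c "
from h import *
ang()"
```

```text
t 5.6 grasp mm [527.7 100.5 262.7] yaw_y 62.67 tilt 0.01 F [ 0.24 -1.02 -1.61] open 15.6
yellow centroid: m 81 down 10 angle 7.3 area 3139 torque jaw axis -0.156
```

Emit:
apply_moves([
  [10,[0,0,0],0],
  [10,[0,0,0],0],
], grip_force=14)

```text
t: 5.9
tool_pos: [0.5275, 0.1012, 0.4297]
orientation: [0.741, 3.053, -0.0]
force: [0.4, -0.1, -1.2]
opening: 0.016
```

```bash
python3 -c "
from h import *
ang()"
```

```text
t 5.9 grasp mm [527.5 101.2 262.7] yaw_y 62.72 tilt 0.0 F [ 0.37 -0.13 -1.23] open 16.0
yellow centroid: m 77 down 15 angle 10.9 area 2808 torque jaw axis -0.157
```

Emit:
apply_moves([
  [10,[0,0,0],0],
  [10,[0,0,0],0],
  [10,[0,0,0],0],
], grip_force=11)

```text
t: 6.32
tool_pos: [0.5274, 0.1013, 0.4297]
orientation: [0.74, 3.053, -0.0]
force: [0.3, -0.1, -1.4]
opening: 0.016
```

```bash
python3 -c "
from h import *
ang()"
```

```text
t 6.33 grasp mm [527.4 101.3 262.7] yaw_y 62.74 tilt 0.0 F [ 0.32 -0.12 -1.41] open 16.0
yellow centroid: m 68 down 31 angle 24.7 area 2342 torque jaw axis -0.06
```

Emit:
apply_moves([
  [10,[0,0,0],0],
  [10,[0,0,0],0],
  [10,[0,0,0],0],
], grip_force=9)

```text
t: 6.75
tool_pos: [0.5274, 0.1013, 0.4297]
orientation: [-0.74, -3.053, 0.0]
force: [0.2, -0.6, -1.1]
opening: 0.0162
```

```bash
python3 -c "
from h import *
ang()"
```

```text
t 6.75 grasp mm [527.4 101.3 262.7] yaw_y 62.74 tilt 0.0 F [ 0.19 -0.62 -1.1 ] open 16.2
yellow centroid: m 68 down 32 angle 25.1 area 2341 torque jaw axis -0.132
```

Emit:
apply_moves([
  [10,[0,0,0],0],
  [10,[0,0,0],0],
  [10,[0,0,0],0],
], grip_force=7.5)

```text
t: 7.18
tool_pos: [0.5274, 0.1013, 0.4297]
orientation: [-0.74, -3.053, 0.0]
force: [0.2, 0.6, -1.4]
opening: 0.016
```

```bash
python3 -c "
from h import *
ang()"
```

```text
t 7.17 grasp mm [527.4 101.3 262.7] yaw_y 62.74 tilt 0.01 F [ 0.16  0.61 -1.38] open 16.0
yellow centroid: m 63 down 40 angle 32.3 area 2346 torque jaw axis -0.088
```

Emit:
apply_moves([
  [10,[0,0,0],0],
  [10,[0,0,0],0],
  [10,[0,0,0],0],
], grip_force=6)

```text
t: 7.6
tool_pos: [0.5274, 0.1013, 0.4297]
orientation: [-0.74, -3.053, -0.0]
force: [-0.6, 0.1, -2.7]
opening: 0.016
```

```bash
python3 -c "
from h import *
im=ang();cv2.imwrite('pics/p2.png',cv2.resize(im[60:400,180:480],None,fx=1.5,fy=1.5))"
```

```text
t 7.6 grasp mm [527.4 101.3 262.7] yaw_y 62.74 tilt 0.0 F [-0.57  0.11 -2.7 ] open 16.0
yellow centroid: m 54 down 48 angle 41.7 area 2314 torque jaw axis 0.074
```

Emit:
apply_moves([
  [10,[0,0,0],0],
  [10,[0,0,0],0],
  [10,[0,0,0],0],
], grip_force=4.5)

```text
t: 8.02
tool_pos: [0.5274, 0.1013, 0.4297]
orientation: [-0.74, -3.053, 0.0]
force: [0.6, -0.0, -1.8]
opening: 0.016
```

```bash
python3 -c "
from h import *
ang()"
```

```text
t 8.03 grasp mm [527.4 101.3 262.7] yaw_y 62.74 tilt 0.0 F [ 0.57 -0.04 -1.76] open 16.0
yellow centroid: m 44 down 59 angle 53.6 area 2256 torque jaw axis -0.029
```

Emit:
apply_moves([
  [10,[0,0,0],0],
  [10,[0,0,0],0],
  [10,[0,0,0],0],
], grip_force=3.5)

```text
t: 8.45
tool_pos: [0.5274, 0.1013, 0.4297]
orientation: [-0.74, -3.053, 0.0]
force: [-0.2, -0.4, -2.7]
opening: 0.016
```

```bash
python3 -c "
from h import *
im=ang();cv2.imwrite('pics/p2.png',cv2.resize(im[60:400,180:480],None,fx=1.5,fy=1.5))"
```

```text
t 8.45 grasp mm [527.4 101.3 262.7] yaw_y 62.74 tilt 0.0 F [-0.17 -0.35 -2.74] open 16.0
yellow centroid: m 41 down 62 angle 56.6 area 2275 torque jaw axis 0.002
```

View pics/p2.png

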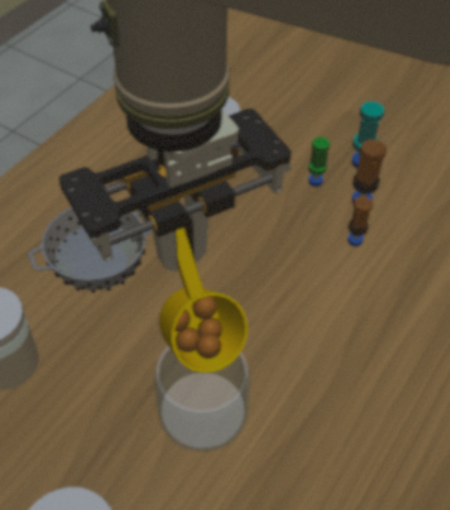

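Cup tilted about 50°, all five walnuts in it, mouth over the jar. I drop the grip force further, with small upward jerks to help the slip.

Emit:
apply_moves([
  [10,[0,0,0],0],
  [10,[0,0,-10],0],
  [10,[0,0,5],0],
  [10,[0,0,5],0],
  [10,[0,0,0],0],
], grip_force=3)

```text
t: 9.12
tool_pos: [0.5272, 0.1013, 0.4286]
orientation: [-0.74, -3.052, 0.001]
force: [-0.2, -0.3, -2.1]
opening: 0.0158
```

```bash
python3 -c "
from h import *
ang()"
```

```text
t 9.12 grasp mm [526.9 101.3 261.6] yaw_y 62.74 tilt 0.1 F [-0.17 -0.3  -2.14] open 15.8
yellow centroid: m 34 down 68 angle 63.6 area 2254 torque jaw axis -0.027
```

Emit:
apply_moves([
  [10,[0,0,-15],0],
  [10,[0,0,15],0],
  [10,[0,0,-15],0],
  [10,[0,0,15],0],
  [10,[0,0,0],0],
], grip_force=3)

```text
t: 9.8
tool_pos: [0.5271, 0.1013, 0.4279]
orientation: [-0.74, -3.051, 0.001]
force: [-0.5, -0.8, -1.8]
opening: 0.0161
```

```bash
python3 -c "
from h import *
ang()"
```

```text
t 9.8 grasp mm [526.6 101.3 260.9] yaw_y 62.74 tilt 0.15 F [-0.51 -0.79 -1.8 ] open 16.1
yellow centroid: m 29 down 71 angle 68.1 area 2264 torque jaw axis -0.002
```

Emit:
apply_moves([
  [10,[5,0,-20],0],
  [10,[-5,0,20],0],
  [10,[5,0,-20],0],
  [10,[-5,0,20],0],
  [10,[0,0,0],0],
], grip_force=3)

```text
t: 10.48
tool_pos: [0.5271, 0.1012, 0.4282]
orientation: [-0.74, -3.05, 0.002]
force: [-0.0, -0.1, -2.4]
opening: 0.0161
```

```bash
python3 -c "
from h import *
ang()"
```

```text
t 10.47 grasp mm [526.6 101.1 261.2] yaw_y 62.73 tilt 0.16 F [-0.01 -0.13 -2.42] open 16.1
yellow centroid: m 18 down 77 angle 76.7 area 2272 torque jaw axis 0.085
```

Emit:
apply_moves([
  [10,[8,0,-20],0],
  [10,[-8,0,20],0],
  [10,[8,0,-20],0],
  [10,[-8,0,20],0],
  [10,[0,0,0],0],
], grip_force=3)

```text
t: 11.15
tool_pos: [0.5271, 0.1012, 0.4284]
orientation: [-0.74, -3.051, 0.002]
force: [-0.2, -0.3, -1.1]
opening: 0.0159
```

```bash
python3 -c "
from h import *
im=ang();cv2.imwrite('pics/p3.png',cv2.resize(im[60:400,180:480],None,fx=1.5,fy=1.5))"
```

```text
t 11.15 grasp mm [526.7 101.1 261.4] yaw_y 62.73 tilt 0.16 F [-0.18 -0.3  -1.08] open 15.9
yellow centroid: m 8 down 80 angle 84.6 area 2105 torque jaw axis 0.03
```

Emit:
apply_moves([
  [10,[3,0,10],0],
  [10,[2,0,12],0],
  [10,[0,0,8],0],
  [10,[4,0,5],0],
  [10,[6,0,4],0],
], grip_force=3.5)

```text
t: 11.82
tool_pos: [0.5142, 0.1082, 0.3915]
orientation: [0.74, 3.052, 0.001]
force: [-1.9, -0.5, 6.4]
opening: 0.0161
```

```bash
python3 -c "
from h import *
im=ang();cv2.imwrite('pics/p3.png',cv2.resize(im[60:400,180:480],None,fx=1.5,fy=1.5))"
```

```text
t 11.82 grasp mm [514.5 108.2 224.5] yaw_y 62.73 tilt 0.09 F [-1.93 -0.53  6.44] open 16.1
yellow centroid: m 4 down 74 angle 87.2 area 1920 torque jaw axis 0.106
```

View pics/p3.png

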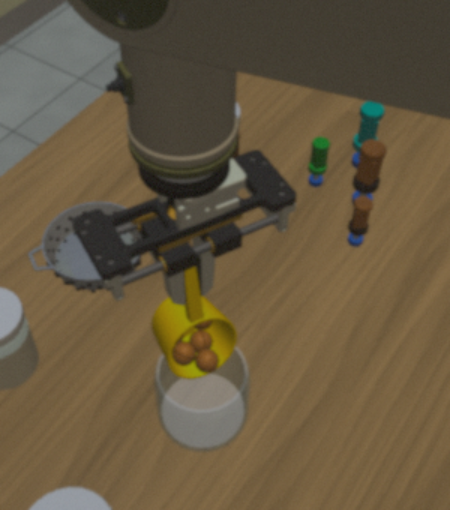

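Cup's foot edge rests on the near jar rim, cup about 80° over, walnuts gathered at the lip. Now I move mostly forward so that it rolls over further.

Emit:
apply_moves([
  [10,[8,0,0],0],
  [10,[8,0,0],0],
  [10,[8,0,1],0],
  [10,[0,0,0],0],
], grip_force=4)

```text
t: 12.38
tool_pos: [0.4922, 0.1195, 0.3895]
orientation: [-0.739, -3.053, 0.0]
force: [-0.7, 0.7, -1.8]
opening: 0.0159
```

```bash
python3 -c "
from h import *
ang()"
```

```text
t 12.38 grasp mm [492.2 119.5 222.5] yaw_y 62.77 tilt 0.02 F [-0.75  0.74 -1.8 ] open 15.9
yellow centroid: m 2 down 76 angle 88.7 area 1885 torque jaw axis 0.014
```

Emit:
apply_moves([
  [10,[0,0,-12],0],
  [10,[-12,0,0],0],
  [10,[-10,0,0],0],
  [10,[0,0,7],0],
  [10,[0,0,5],0],
], grip_force=3)

```text
t: 13.05
tool_pos: [0.5123, 0.109, 0.389]
orientation: [-0.741, -3.052, 0.0]
force: [-1.7, 0.0, 4.5]
opening: 0.016
```

```bash
python3 -c "
from h import *
ang()"
```

```text
t 13.05 grasp mm [512.2 109.  222. ] yaw_y 62.71 tilt 0.06 F [-1.66  0.    4.52] open 16.0
yellow centroid: m 1 down 74 angle 89.2 area 1820 torque jaw axis 0.159
```

Emit:
apply_moves([
  [10,[2,0,4],0],
  [10,[3,0,4],0],
  [10,[3,0,4],0],
  [10,[3,0,3],0],
], grip_force=3)

```text
t: 13.6
tool_pos: [0.5022, 0.1143, 0.3745]
orientation: [-0.74, -3.053, -0.0]
force: [-0.9, -0.6, 4.8]
opening: 0.0162
```

```bash
python3 -c "
from h import *
im=ang();cv2.imwrite('pics/p4.png',cv2.resize(im[60:400,180:480],None,fx=1.5,fy=1.5))"
```

```text
t 13.6 grasp mm [502.2 114.3 207.5] yaw_y 62.75 tilt 0.0 F [-0.88 -0.56  4.79] open 16.2
yellow centroid: m -5 down 67 angle 94.2 area 1703 torque jaw axis 0.191
```

Emit:
apply_moves([
  [10,[5,0,2],0],
  [10,[5,0,2],0],
  [10,[5,0,2],0],
  [10,[0,0,0],0],
], grip_force=3)

```text
t: 14.15
tool_pos: [0.4887, 0.1212, 0.3682]
orientation: [-0.74, -3.052, 0.0]
force: [0.2, 0.2, -1.1]
opening: 0.0161
```

```bash
python3 -c "
from h import *
im=ang();cv2.imwrite('pics/p4.png',cv2.resize(im[60:400,180:480],None,fx=1.5,fy=1.5))
print(blobs(mask(im[200:380,240:380],(3,120,60),(14,255,255)),10))"
```

```text
t 14.15 grasp mm [488.5 121.2 201.2] yaw_y 62.76 tilt 0.06 F [ 0.21  0.18 -1.06] open 16.1
yellow centroid: m -19 down 80 angle 103.4 area 1678 torque jaw axis 0.103
[]
```

View pics/p4.png

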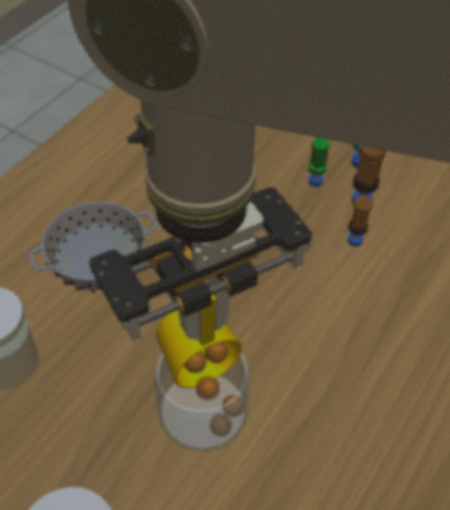

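Walnuts are pouring: two are in the jar, one is falling, and two are still rolling to the lip. I grip firmer and wait.

Emit:
apply_moves([
  [10,[0,0,0],0],
  [10,[0,0,0],0],
  [10,[0,0,0],0],
  [10,[0,0,0],0],
], grip_force=8)

```text
t: 14.7
tool_pos: [0.4893, 0.121, 0.3688]
orientation: [0.74, 3.053, 0.0]
force: [-0.2, -0.2, -0.9]
opening: 0.0162
```

```bash
python3 -c "
from h import *
p=cv2.imread('pics/p4.png');h=cv2.cvtColor(p,cv2.COLOR_BGR2HSV);print(h[352,218],h[388,207],h[425,221],h[403,235])
im=ang()
for lo,hi in(((6,150,80),(15,255,255)),((6,60,60),(15,255,255))):print([(b[0],b[1]) for b in blobs(mask(im[230:380,260:370],lo,hi),15)])"
```

```text
[ 15 174 126] [ 15 175 137] [ 16  98 109] [ 17  96 120]
t 14.7 grasp mm [489.3 121.  201.8] yaw_y 62.73 tilt 0.0 F [-0.2  -0.16 -0.86] open 16.2
yellow centroid: m -15 down 78 angle 100.9 area 1978 torque jaw axis -0.021
[([60, 80, 10, 9, 37], [65.3, 84.8]), ([68, 86, 11, 11, 57], [73.0, 90.7])]
[([60, 80, 20, 19, 147], [70.4, 89.4]), ([36, 98, 6, 5, 15], [38.1, 99.5])]
```

Emit:
apply_moves([
  [10,[0,0,-8],0],
  [10,[8,0,-4],0],
  [10,[-8,0,4],0],
  [10,[8,0,-4],0],
  [10,[-4,0,0],0],
], grip_force=12)

```text
t: 15.38
tool_pos: [0.4854, 0.1231, 0.3809]
orientation: [-0.74, -3.053, -0.0]
force: [0.8, 0.4, -0.2]
opening: 0.0163
```

Emit:
apply_moves([
  [10,[0,0,-25],0],
  [10,[0,0,-35],0],
  [10,[0,0,-20],0],
  [10,[0,0,0],0],
])

```text
t: 15.88
tool_pos: [0.4861, 0.1228, 0.4624]
orientation: [0.74, 3.05, 0.002]
force: [-0.5, -0.1, -1.3]
opening: 0.0159
```

```bash
python3 -c "
from h import *
im=ang();cv2.imwrite('pics/p5.png',cv2.resize(im[160:380,200:420],None,fx=2.5,fy=2.5,interpolation=cv2.INTER_CUBIC))"
```

```text
t 15.88 grasp mm [486.7 122.9 295.4] yaw_y 62.73 tilt 0.19 F [-0.53 -0.14 -1.34] open 15.9
yellow centroid: m -14 down 73 angle 100.9 area 2604 torque jaw axis 0.052
```

View pics/p5.png

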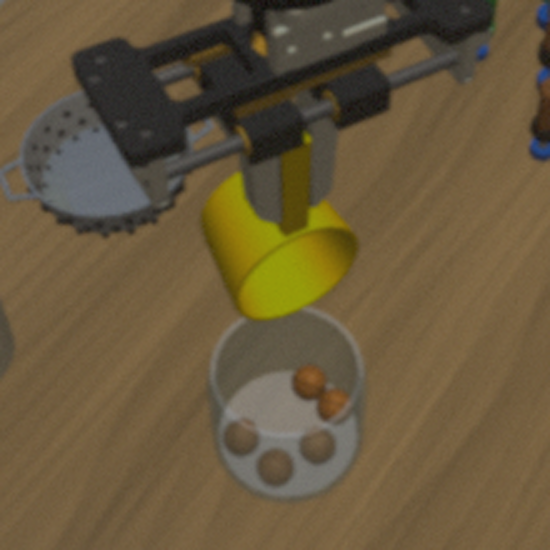

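All five walnuts lie in the jar: side pixels (324,312), (333,322), (296,334), (310,347) and (327,338). The cup is empty. I carry it back toward its old place.

Emit:
apply_moves([
  [10,[-12,-20,0],0],
  [10,[-24,-40,0],0],
  [10,[-30,-50,0],0],
  [10,[-26,-43,0],0],
  [10,[-17,-30,0],0],
], grip_force=15)

```text
t: 16.55
tool_pos: [0.4983, -0.0919, 0.4584]
orientation: [-0.742, -3.05, 0.0]
force: [0.2, 0.8, -0.9]
opening: 0.0161
```

Emit:
apply_moves([
  [10,[0,0,40],0],
  [10,[0,0,50],0],
  [10,[0,0,40],0],
  [10,[0,0,10],0],
])

```text
t: 17.05
tool_pos: [0.4968, -0.0893, 0.3159]
orientation: [-0.739, -3.045, -0.001]
force: [-0.3, -0.1, -0.5]
opening: 0.0156
```

Emit:
apply_moves([
  [10,[-8,0,-20],0],
  [10,[8,0,20],0],
  [10,[-8,0,-20],0],
  [10,[8,0,20],0],
  [10,[0,0,0],0],
], grip_force=3)

```text
t: 17.68
tool_pos: [0.4982, -0.0895, 0.3201]
orientation: [-0.739, -3.051, -0.0]
force: [-0.8, 0.1, -0.6]
opening: 0.0158
```

```bash
python3 -c "
from h import *
ang()"
```

```text
t 17.68 grasp mm [497.9 -89.4 153.1] yaw_y 62.75 tilt 0.12 F [-0.82  0.12 -0.57] open 15.8
yellow centroid: m -8 down 70 angle 96.2 area 1668 torque jaw axis 0.033
```

Emit:
apply_moves([
  [10,[0,0,15],0],
  [10,[0,0,10],0],
  [10,[-8,0,5],0],
  [10,[-10,0,2],0],
  [10,[-10,0,1],0],
], grip_force=4)

```text
t: 18.35
tool_pos: [0.5245, -0.1031, 0.2879]
orientation: [0.74, 3.053, -0.0]
force: [-0.3, 0.1, -0.2]
opening: 0.0157
```

```bash
python3 -c "
from h import *
ang()"
```

```text
t 18.35 grasp mm [ 524.6 -103.1  120.9] yaw_y 62.73 tilt 0.03 F [-0.28  0.12 -0.21] open 15.7
yellow centroid: m -7 down 70 angle 95.9 area 1521 torque jaw axis 0.032
```

Emit:
apply_moves([
  [10,[0,0,3],0],
  [10,[-3,0,3],0],
  [10,[-12,0,1],0],
  [10,[-12,0,0],0],
  [10,[-12,0,0],0],
], grip_force=4)

```text
t: 19.02
tool_pos: [0.5592, -0.1209, 0.2807]
orientation: [0.74, 3.053, -0.0]
force: [0.5, -0.1, -0.7]
opening: 0.0159
```

```bash
python3 -c "
from h import *
ang()"
```

```text
t 19.02 grasp mm [ 559.2 -120.9  113.7] yaw_y 62.73 tilt 0.01 F [ 0.5  -0.09 -0.71] open 15.9
yellow centroid: m 0 down 68 angle 90.4 area 1517 torque jaw axis 0.055
```

Emit:
apply_moves([
  [10,[0,0,2],0],
  [10,[-12,0,0],0],
  [10,[-12,0,0],0],
  [10,[-12,0,0],0],
], grip_force=3.5)

```text
t: 19.58
tool_pos: [0.5911, -0.1373, 0.279]
orientation: [0.74, 3.053, -0.0]
force: [-0.8, 0.4, 3.4]
opening: 0.0158
```

```bash
python3 -c "
from h import *
ang()"
```

```text
t 19.57 grasp mm [ 591.2 -137.3  112. ] yaw_y 62.74 tilt 0.03 F [-0.77  0.39  3.42] open 15.8
yellow centroid: m 24 down 56 angle 66.9 area 1676 torque jaw axis 0.112
```

Emit:
apply_moves([
  [10,[0,0,0],0],
  [10,[0,0,-8],0],
  [10,[35,0,-6],0],
  [10,[35,0,0],0],
  [10,[0,0,10],0],
], grip_force=8)

```text
t: 20.25
tool_pos: [0.5265, -0.1039, 0.2829]
orientation: [-0.739, -3.053, -0.0]
force: [-0.1, -0.1, -1.4]
opening: 0.0154
```

Emit:
apply_moves([
  [10,[-10,0,6],0],
  [10,[-10,0,3],0],
  [10,[-10,0,2],0],
  [10,[-14,0,6],0],
], grip_force=5)

```text
t: 20.75
tool_pos: [0.5694, -0.1262, 0.2672]
orientation: [0.74, 3.049, -0.001]
force: [0.9, -0.8, 7.0]
opening: 0.016
```

```bash
python3 -c "
from h import *
ang();print(plane('top',(428.5,167),.108))"
```

```text
t 20.75 grasp mm [ 570.  -126.4  100.2] yaw_y 62.72 tilt 0.23 F [ 0.94 -0.77  6.98] open 16.0
yellow centroid: m 52 down 37 angle 35.4 area 1827 torque jaw axis -0.203
[ 0.72337469 -0.23756041]
```

Emit:
apply_moves([
  [10,[-10,0,6],0],
  [10,[-9,0,8],0],
  [10,[-7,0,8],0],
  [10,[-5,0,8],0],
], grip_force=4)

```text
t: 21.3
tool_pos: [0.5971, -0.1406, 0.2368]
orientation: [0.74, 3.048, -0.001]
force: [3.4, -1.1, 5.3]
opening: 0.0159
```

```bash
python3 -c "
from h import *
ang()"
```

```text
t 21.3 grasp mm [ 597.9 -140.9   69.8] yaw_y 62.71 tilt 0.27 F [ 3.45 -1.09  5.33] open 15.9
yellow centroid: m 70 down 5 angle 4.5 area 1721 torque jaw axis -0.434
```

```bash
cat >> h.py <<'E'
def art(im,x0,x1,y0,y1):
    h=cv2.cvtColor(im,cv2.COLOR_BGR2HSV);m=mask(im,(22,120,50),(34,255,255))
    for y in range(y0,y1,3):print(y,"".join(" " if not m[y,x] else ("#" if h[y,x,2]>150 else "o" if h[y,x,2]>110 else ".") for x in range(x0,x1,2)))
E
python3 - <<'E'
from h import *
im=viewer.read_camera("side");m=mask(im,(22,120,50),(34,255,255));b=max(blobs(m),key=lambda q:q[0][4])[0];print(b)
art(im,b[0]-2,b[0]+b[2]+3,b[1]-2,b[1]+b[3]+2)
s,R,g=st()
X,Y=R[:,0],R[:,1]
for dz in(0.,.0178):
  c=g+X*.075;c[2]=dz
  print("if level, base at",dz,":foot centre",proj("side",c),"rim far",proj("side",c+X*.041+[0,0,.06]),"rim near",proj("side",c-X*.041+[0,0,.06]),"foot far",proj("side",c+X*.034))
E
```

```text
[341, 183, 46, 62, 1727]
181                           
184 .     ..                  
187     .ooo                  
190     .oooo                 
193      ooooo                
196      .oooo                
199      ..oooo               
202       .ooooo oo           
205        .ooo.....oo.       
208       oo...........oo     
211      oo..............o    
214     .ooooooo..........o   
217    ..ooooooooo........o   
220   ..ooooooooooo........o  
223   ..oooooooooooo.......o  
226  ...ooooooooooooo......o  
229  ....oooooooooooo.....oo  
232   ...oooooooooooo.o..ooo  
235   ....ooooooooooooooooo   
238     ....oooooooooooooo    
241       ....oooooooooo      
244            ..oooo         
t 21.4 grasp mm [ 596.9 -140.6   68.9] yaw_y 62.7 tilt 0.16 F [ 1.78 -1.34  4.27] open 15.9
if level, base at 0.0 :foot centre [362.50391561 242.67584272] rim far [375.46943487 238.16967315] rim near [353.80251663 210.42758342] foot far [371.20012179 254.21204633]
if level, base at 0.0178 :foot centre [363.04076933 237.30869541] rim far [376.24043941 232.33233067] rim near [354.23035969 204.47001917] foot far [371.86971199 248.90298934]
```

Emit:
apply_moves([
  [10,[-2,0,6],0],
  [10,[-1,0,6],0],
  [10,[0,0,5],0],
  [10,[0,0,0],0],
], grip_force=3)

```text
t: 21.9
tool_pos: [0.5971, -0.1405, 0.218]
orientation: [-0.74, -3.052, -0.0]
force: [2.2, -0.2, 1.8]
opening: 0.0142
```

```bash
python3 - <<'E'
from h import *
im=ang();m=mask(im,(22,120,50),(34,255,255));b=max(blobs(m),key=lambda q:q[0][4])[0];print(b)
art(im,b[0]-2,b[0]+b[2]+3,b[1]-2,b[1]+b[3]+2)
E
```

```text
t 21.9 grasp mm [ 596.9 -140.4   51. ] yaw_y 62.74 tilt 0.07 F [ 2.22 -0.17  1.81] open 14.2
yellow centroid: m 66 down -11 angle -9.1 area 1631 torque jaw axis -0.208
[341, 189, 45, 55, 1636]
187                          
190       .o                 
193     .oooo                
196     .oooo.               
199      .oooo               
202      .ooooooooooo        
205       .o.........oo      
208      ..............oo    
211     o...............oo   
214    .oooooooo.........oo  
217    ooooooooooo........o  
220   .oo#ooooooooo.......oo 
223  ..ooooo##oooooo......oo 
226  ...oooooo#ooooo......o  
229  ...ooooooooooooo....oo  
232   ...ooooooooooo....oo   
235   .....oooooooooo..oo    
238    .....oooooooooooo     
241      .......oooooo       
244
```

```bash
python3 - <<'E'
from h import *
a=viewer.read_camera("side")[110:310,270:470];b=viewer.read_camera("top")[170:320,310:460]
cv2.imwrite("pics/v1.png",np.hstack([cv2.resize(a,(440,440),interpolation=cv2.INTER_CUBIC),cv2.resize(b,(360,440))]))
E
```

```text
(no output)
```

View pics/v1.png

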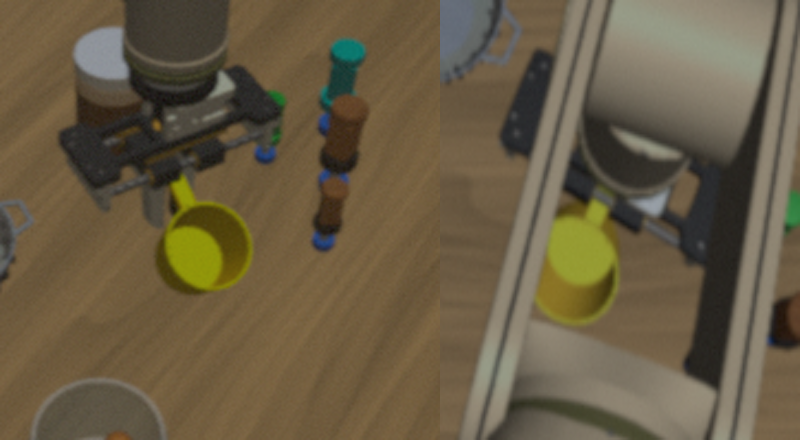

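Side/top picture: the cup is still leaning about 25–30° toward the jar. The handle has ridden up between the fingers, and the foot edge is on the plank. A small opening lets it settle back onto its foot, guided by the fingers.

Emit:
apply_moves([
  [17,[0,0,0],0],
  [18,[0,0,0],0],
  [20,[0,0,0],0],
  [22,[0,0,0],0],
  [22,[0,0,0],0],
], grip_force=3)

```text
t: 22.68
tool_pos: [0.5974, -0.1406, 0.2187]
orientation: [-0.74, -3.053, 0.0]
force: [0.5, 0.8, -0.5]
opening: 0.0219
```

```bash
python3 - <<'E'
from h import *
im=ang();m=mask(im,(22,120,50),(34,255,255));b=max(blobs(m),key=lambda q:q[0][4])[0];print(b)
art(im,b[0]-2,b[0]+b[2]+3,b[1]-2,b[1]+b[3]+2)
E
```

```text
t 22.68 grasp mm [ 597.4 -140.6   51.7] yaw_y 62.74 tilt 0.01 F [ 0.52  0.84 -0.55] open 21.9
yellow centroid: m 48 down 6 angle 6.6 area 1575 torque jaw axis 0.008
[337, 192, 43, 53, 1578]
190                         
193  .   ..                 
196     ooo.                
199     ooooo..ooooo        
202     .oo.........oo      
205    oo..............o    
208   ..................o   
211   o..................o  
214  oo..................o  
217   o..................oo 
220   ....oooooooo.......o  
223   ..ooooooo#ooooo...o.  
226    ..oooooo#ooooooo.    
229    .....ooooo#ooo...    
232    ................     
235    ...............      
238     ..............      
241      ...........        
244          ... .
```

Emit:
apply_moves([
  [40,[0,0,0],0],
  [40,[0,0,0],0],
  [40,[0,0,-40],0],
  [45,[0,0,-60],0],
  [50,[0,0,-60],0],
])

```text
t: 23.35
tool_pos: [0.5971, -0.1405, 0.3801]
orientation: [-0.74, -3.052, -0.0]
force: [1.2, -1.5, -0.3]
opening: 0.0486
```

```bash
python3 - <<'E'
from h import *
st()
im=viewer.read_camera("side");m=mask(im,(22,120,50),(34,255,255));b=max(blobs(m),key=lambda q:q[0][4])[0];print(b)
art(im,b[0]-2,b[0]+b[2]+3,b[1]-2,b[1]+b[3]+2)
s=cv2.imread("pics/side0.png");art(s,335,392,183,255)
E
```

```text
t 23.35 grasp mm [ 596.9 -140.4  213.1] yaw_y 62.74 tilt 0.05 F [ 1.15 -1.46 -0.3 ] open 48.6
[334, 175, 47, 70, 1764]
173                           
176    ooo                    
179  .oooo                    
182   .oooo                   
185    .oooo                  
188    .ooooo                 
191      ooooo                
194      .ooooo               
197       .oooo               
200        .oooooooooo        
203       oo...........oo     
206     oo...............oo   
209     o.................oo  
212    oo..................o  
215    oo..................oo 
218     o..................o  
221     .o..ooooooooo.....o.  
224     ...oooo#ooooooo..o.   
227      ....oooooooooo...    
230      ................     
233      ................     
236       ...............     
239        ............       
242          .........        
245                           
183                              
186  .oooo                       
189  .ooooo                      
192   .ooooo                     
195     .oooo                    
198      .ooooo                  
201       .ooooo                 
204        .ooooo                
207         .ooooooo..ooooo      
210          .o............oo    
213         oo...............o   
216        oo.................o. 
219        o...................o 
222        o........   ........o 
225        .......       ......o 
228         ..           .....o. 
231         ..o            ..o.  
234         ....oo..     ooo..   
237         .................    
240          ................    
243          ...............     
246           ..............     
249             ..........       
252                  .
```

The cup's outline has the same shape as at the start, so it stands upright. Next I estimate the stamp's position and yaw from silhouette profiles, without viewing.

```bash
python3 - <<'E'
from h import *
S=np.mean([viewer.read_camera("side").astype(float) for _ in range(6)],0)
T=cv2.imread("pics/top0.png").astype(float)
c=np.array([.493,-.295])
for n,I in(("side",S),("top",T)):
    G=I.astype(np.float32)
    a=proj(n,[*c,.05]);b=proj(n,[*c,.096]);u=(b-a)/np.linalg.norm(b-a);p=np.array([u[1],-u[0]])*np.sign(u[1] if abs(u[1])>abs(u[0]) else -u[0])
    print(n,a.round(1),b.round(1),"p",p.round(2))
    for z in(.105,.09,.083,.076,.07,.063,.056,.043):
        x=proj(n,[*c,z]);t=np.arange(-14,14.5,1.)
        q=np.float32(x+np.outer(t,p))[None]
        v=cv2.remap(G,q,None,cv2.INTER_CUBIC)[0]
        print(z,"R",v[:,2].astype(int).tolist())
    q=proj(n,[*c,.076]);dx=proj(n,[c[0]+.01,c[1],.076])-q;dy=proj(n,[c[0],c[1]+.01,.076])-q
    print("px/10mm world x,y along p:",(dx@p).round(2),(dy@p).round(2), "view az", np.degrees(np.arctan2(*ray(n,q)[1][1::-1])).round(1))
E
```

```text
side [424.  179.5] [427.5 163.7] p [0.98 0.22]
0.105 R [81, 57, 36, 28, 31, 45, 67, 84, 93, 96, 98, 98, 96, 95, 95, 95, 95, 93, 91, 88, 87, 84, 87, 104, 116, 119, 116, 115, 114]
0.09 R [102, 90, 61, 37, 35, 44, 58, 63, 63, 59, 61, 62, 62, 61, 61, 60, 62, 62, 62, 63, 64, 77, 99, 113, 116, 114, 114, 113, 114]
0.083 R [106, 92, 61, 37, 33, 37, 48, 59, 65, 63, 63, 63, 64, 64, 66, 69, 72, 71, 67, 64, 66, 79, 100, 115, 116, 115, 113, 113, 111]
0.076 R [105, 91, 67, 41, 31, 35, 46, 58, 63, 64, 64, 65, 65, 65, 63, 62, 64, 65, 65, 62, 65, 79, 100, 113, 115, 115, 114, 113, 111]
0.07 R [104, 103, 97, 85, 67, 52, 51, 60, 65, 65, 64, 65, 64, 64, 64, 63, 64, 65, 63, 62, 66, 78, 100, 113, 114, 113, 113, 111, 111]
0.063 R [104, 108, 111, 112, 111, 106, 92, 72, 64, 63, 64, 65, 65, 66, 64, 64, 64, 64, 64, 63, 65, 80, 101, 111, 114, 112, 112, 111, 112]
0.056 R [107, 112, 112, 113, 111, 102, 79, 64, 64, 64, 64, 65, 65, 64, 64, 63, 64, 65, 62, 61, 55, 52, 67, 94, 110, 112, 111, 113, 114]
0.043 R [112, 111, 111, 110, 104, 83, 55, 38, 38, 39, 44, 46, 49, 54, 57, 60, 58, 55, 46, 37, 35, 39, 60, 90, 110, 113
[... 547 characters left out ...]
8, 93, 66, 66, 81, 94, 94, 95, 93, 89, 91, 94, 92, 91, 86, 80, 69, 56, 70, 99, 115, 120, 120, 120, 118, 114]
0.07 R [112, 113, 113, 108, 88, 58, 53, 70, 85, 90, 93, 91, 88, 92, 94, 91, 88, 84, 72, 60, 46, 59, 89, 113, 120, 120, 120, 117, 113]
0.063 R [112, 114, 113, 109, 86, 52, 42, 53, 67, 79, 83, 83, 85, 89, 88, 83, 75, 70, 57, 47, 39, 52, 83, 108, 117, 120, 120, 116, 111]
0.056 R [112, 115, 111, 106, 83, 50, 35, 39, 46, 58, 63, 67, 71, 74, 72, 65, 59, 53, 46, 39, 33, 46, 83, 111, 120, 120, 119, 115, 110]
0.043 R [113, 113, 113, 105, 77, 46, 35, 35, 40, 36, 37, 42, 41, 43, 39, 39, 43, 45, 43, 35, 28, 48, 87, 113, 121, 121, 118, 116, 113]
px/10mm world x,y along p: -4.77 -1.28 view az -75.0
```

```bash
python3 - <<'E'
from h import *
S=np.mean([viewer.read_camera("side").astype(np.float32) for _ in range(12)],0)
c=np.array([.493,-.295])
a=proj("side",[*c,.05]);b=proj("side",[*c,.096]);u=(b-a)/np.linalg.norm(b-a);p=np.array([-u[1],u[0]])
t=np.arange(-10,11,1.)
for zs in((.057,.06,.063,.066),(.07,.074,.078),(.082,.086,.09)):
    v=np.mean([cv2.remap(S,np.float32(proj("side",[*c,z])+np.outer(t,p))[None],None,cv2.INTER_LINEAR)[0] for z in zs],0)
    print(zs);[print("BGR"[k],v[:,k].round(0).astype(int).tolist()) for k in range(3)]
E
```

```text
(0.057, 0.06, 0.063, 0.066)
B [61, 57, 47, 34, 26, 25, 25, 25, 25, 24, 25, 25, 25, 25, 25, 24, 27, 37, 50, 58, 61]
G [89, 83, 68, 52, 45, 44, 44, 44, 45, 44, 44, 44, 44, 44, 44, 43, 45, 56, 73, 86, 92]
R [109, 101, 86, 70, 65, 65, 65, 65, 66, 65, 64, 64, 64, 65, 64, 63, 64, 73, 91, 105, 112]
(0.07, 0.074, 0.078)
B [66, 67, 57, 39, 28, 26, 24, 24, 25, 25, 26, 24, 24, 25, 24, 25, 28, 38, 52, 61, 62]
G [50, 48, 45, 44, 44, 44, 44, 44, 44, 44, 44, 43, 44, 44, 44, 44, 47, 61, 79, 91, 93]
R [46, 44, 49, 59, 64, 65, 65, 65, 65, 65, 64, 64, 65, 65, 64, 64, 67, 80, 100, 112, 114]
(0.082, 0.086, 0.09)
B [118, 105, 76, 45, 29, 25, 24, 25, 24, 24, 24, 26, 27, 27, 26, 25, 28, 38, 52, 61, 63]
G [65, 61, 54, 47, 44, 43, 43, 43, 43, 43, 43, 45, 48, 48, 45, 44, 47, 60, 80, 92, 94]
R [35, 41, 52, 61, 63, 63, 62, 62, 63, 63, 63, 66, 69, 69, 66, 64, 67, 80, 100, 113, 116]
```

```bash
python3 - <<'E'
from h import *
print("turq",plane("top",(500.1,257.9),.11),"green",plane("top",(456.6,241.2),.065))
st((.493,-.295,.16)); print(robot.read_state()["q"].round(2))
E
```

```text
turq [ 0.53344705 -0.37122264] green [ 0.57476095 -0.2992207 ]
t 24.3 grasp mm [ 597.4 -140.6  211.7] yaw_y 62.74 tilt 0.0 F [0.37 0.32 0.24] open 50.1
delta tool mm [  22.1 -185.1   51.8]
[-0.31  0.18  1.48 -0.    1.48 -1.41]
```

Emit:
apply_moves([
  [52,[5,-46,0],0],
  [52,[6,-46,0],0],
  [52,[6,-47,0],0],
  [52,[5,-46,0],0],
  [52,[0,0,0],-0.13],
])

```text
t: 24.92
tool_pos: [0.4914, -0.2976, 0.3789]
orientation: [-0.543, -3.094, 0.002]
force: [-0.7, 0.7, 0.1]
opening: 0.0518
```

Emit:
apply_moves([
  [52,[0,0,0],-0.13],
  [52,[0,0,0],-0.13],
  [52,[0,0,30],0],
  [52,[0,0,0],0],
])

```text
t: 25.42
tool_pos: [0.4923, -0.2944, 0.3463]
orientation: [-0.135, -3.135, -0.004]
force: [-0.6, -0.3, 0.6]
opening: 0.0521
```

```bash
python3 - <<'E'
from h import *
s,R,g=st((.493,-.295,.075))
im=viewer.read_camera("side");cv2.imwrite("pics/st.png",im)
# brown knob + tips in one crop, as numbers: where is the knob, and is it between the projected tips
tip=g+R[:,2]*.019
for k in(-.026,0,.026):print("tip",k,proj("side",tip+R[:,1]*k).round(1), "at knob height",proj("side",[*(g+R[:,1]*k)[:2],.11]).round(1))
m=mask(im,(3,100,60),(13,255,130))[140:220,390:450];print([(b[0][0]+390,b[0][1]+140,b[0][2:],b[1]) for b in blobs(m,20)])
E
```

```text
t 25.43 grasp mm [ 491.7 -294.   179.3] yaw_y 85.07 tilt 0.27 F [-0.63 -0.32  0.62] open 52.1
delta tool mm [ -1.8  -1.2 104.3]
tip -0.026 [440.1 133.6] at knob height [435.6 152.7]
tip 0 [433.3 140.2] at knob height [429.  159.2]
tip 0.026 [426.4 146.9] at knob height [422.3 165.9]
[(421, 174, [11, 7, 23], [36.3, 37.8])]
```

Emit:
apply_moves([
  [52,[-1,-1,40],0],
  [52,[0,0,30],0],
  [52,[0,0,22],0],
  [52,[0,0,12],0],
  [52,[0,0,0],0],
])

```text
t: 26.1
tool_pos: [0.4941, -0.2961, 0.2449]
orientation: [-0.135, -3.138, -0.0]
force: [-0.4, -0.6, 0.8]
opening: 0.052
```

Emit:
apply_moves([
  [36,[0,0,0],0],
  [24,[0,0,0],0],
  [20,[0,0,0],0],
  [20,[0,0,0],0],
], grip_force=8)

```text
t: 26.6
tool_pos: [0.4942, -0.2963, 0.2453]
orientation: [0.135, 3.138, -0.001]
force: [-1.1, -1.4, 1.3]
opening: 0.0356
```

```bash
python3 -c "
from h import *
st((.493,-.295,.075))"
```

```text
t 26.6 grasp mm [ 494.3 -296.4   78.3] yaw_y 85.09 tilt 0.06 F [-1.09 -1.42  1.33] open 35.6
delta tool mm [1.5 1.3 3.3]
```

Emit:
apply_moves([
  [20,[0,0,0],0],
  [20,[0,0,0],0],
], grip_force=8)

```text
t: 26.85
tool_pos: [0.4941, -0.2962, 0.2449]
orientation: [0.135, 3.138, -0.001]
force: [0.6, -1.7, 0.7]
opening: 0.036
```

```bash
python3 -c "
from h import *
st((.493,-.295,.073))"
```

```text
t 26.85 grasp mm [ 494.1 -296.3   77.9] yaw_y 85.08 tilt 0.03 F [ 0.57 -1.67  0.68] open 36.0
delta tool mm [1.2 1.2 4.9]
```

Emit:
apply_moves([
  [46,[0,0,0],0],
  [46,[0,0,0],0],
  [46,[0,0,5],0],
  [20,[0,0,0],0],
  [20,[0,0,0],0],
], grip_force=5)

```text
t: 27.48
tool_pos: [0.4939, -0.296, 0.2394]
orientation: [-0.135, -3.138, -0.001]
force: [1.1, 0.8, -1.4]
opening: 0.0357
```

Emit:
apply_moves([
  [20,[0,0,0],0],
  [20,[0,0,0],0],
])

```text
t: 27.72
tool_pos: [0.494, -0.2961, 0.2397]
orientation: [-0.135, -3.139, -0.0]
force: [0.7, -0.3, -1.5]
opening: 0.0359
```

The jaws stop at 36 mm at both heights. That is the 26 mm square's diagonal, so my yaw guess took the mirrored reading. I open, turn 45° and close again.

Emit:
apply_moves([
  [48,[0,0,0],0],
  [48,[0,0,0],0],
  [48,[0,0,0],0.157],
  [48,[0,0,0],0.157],
  [48,[0,0,0],0.157],
], grip_force=5)

```text
t: 28.35
tool_pos: [0.4941, -0.2961, 0.2399]
orientation: [0.871, 3.018, -0.0]
force: [-0.3, 0.4, 0.0]
opening: 0.0481
```

Emit:
apply_moves([
  [48,[0,0,0],0.157],
  [48,[0,0,0],0.157],
  [36,[0,0,-1],0],
  [20,[0,0,0],0],
  [20,[0,0,0],0],
])

```text
t: 28.98
tool_pos: [0.4941, -0.2962, 0.2409]
orientation: [1.322, 2.85, -0.0]
force: [0.1, 0.1, 0.9]
opening: 0.0363
```

Emit:
apply_moves([
  [20,[0,0,0],0],
  [20,[0,0,0],0],
])

```text
t: 29.22
tool_pos: [0.494, -0.2961, 0.2408]
orientation: [1.324, 2.849, -0.0]
force: [-0.1, -0.8, 0.5]
opening: 0.036
```

```bash
python3 -c "
from h import *
st((.493,-.295,.073))"
```

```text
t 29.23 grasp mm [ 494.1 -296.1   73.8] yaw_y 40.14 tilt 0.01 F [-0.12 -0.84  0.5 ] open 36.0
delta tool mm [ 1.5 -0.1  0.8]
```

Emit:
apply_moves([
  [44,[0,0,0],0],
  [44,[0,0,0],0],
  [44,[0,0,3],0],
  [20,[0,0,0],0],
  [20,[0,0,0],0],
], grip_force=5)

```text
t: 29.85
tool_pos: [0.4939, -0.296, 0.2375]
orientation: [-1.325, -2.848, -0.0]
force: [-0.0, -0.1, -0.8]
opening: 0.0358
```

Emit:
apply_moves([
  [20,[0,0,0],0],
  [20,[0,0,0],0],
])

```text
t: 30.1
tool_pos: [0.494, -0.2961, 0.2377]
orientation: [-1.325, -2.848, -0.0]
force: [-0.3, -0.0, -2.0]
opening: 0.0362
```

```bash
python3 - <<'E'
from h import *
s,R,g=st((.493,-.295,.073))
S=np.mean([viewer.read_camera("side").astype(np.float32) for _ in range(4)],0).astype(np.uint8)
h=cv2.cvtColor(S,cv2.COLOR_BGR2HSV)
for k in(-.018,.018):
  for z in(0,.019,-.03):print(k,z,proj("side",g+R[:,2]*z+R[:,1]*k).round(1))
def ch(p):
    H,Sa,V=map(int,p)
    if 100<=H<=130 and Sa>110:return "B"
    if 75<=H<100 and Sa>100:return "T"
    if 40<H<75 and Sa>100:return "G"
    if Sa>130 and H<14:return "w"       # brown wood of a stamp
    if V<50:return "#"
    if Sa<60:return "+"                 # grey metal
    return "."
for y in range(135,235,2):print(y,"".join(ch(h[y,x]) for x in range(395,455)))
E
```

```text
t 30.1 grasp mm [ 494.  -296.1   70.7] yaw_y 40.11 tilt 0.0 F [-0.27 -0.05 -2.01] open 36.2
delta tool mm [ 1.4 -0.1 -2.3]
-0.018 0 [433.6 171.5]
-0.018 0.019 [432.1 177.9]
-0.018 -0.03 [436.2 160.9]
0.018 0 [417.1 172.7]
0.018 0.019 [415.7 179.1]
0.018 -0.03 [419.2 162.2]
135 #######+++....########.########....+++++++++++++++++++++++++
137 #########+...####################+++++++++++++++++++++++++++
139 #########+..#####################++++++++++++++++++++#######
141 ############################################################
143 #+#########################################................#
145 ##########...######.......................................##
147 #########.....###...............+..+..........##############
149 ########......##################TT.+.........+++#....#######
151 ++.................+############++++++++++++++++++..########
153 +++++++++++++++++...#############++++++++++++++++#..########
155 ++++++++++++++++...#############.....w.....++++++..#########
157 +++...............#############..........w.+++.++++#........
159 ++...............##########..........www..
[... 1723 characters left out ...]
.........##########...............................
215 .................++.#######.................................
217 ..................BBB+++BB.+................................
219 ..................BBBBBBBBB+................................
221 .................+.BBBBBBB+.................................
223 ...................+++.++...................................
225 ............................................................
227 ............................................................
229 ............................................................
231 ............................................................
233 ............................................................
```

The fingers straddle the stamp, but they stop on the round 36 mm knob, because their inner faces run up flush past the pads. So I grip the knob itself with the pads centred on it (96–110 mm). The stamp stands flat, so it stays upright.

Emit:
apply_moves([
  [48,[0,0,0],0],
  [48,[0,0,0],0],
  [48,[0,0,-16],0],
  [48,[0,0,-16],0],
  [48,[0,0,0],0],
], grip_force=8)

```text
t: 30.92
tool_pos: [0.4949, -0.2967, 0.2727]
orientation: [1.323, 2.844, -0.001]
force: [1.0, -0.9, -0.2]
opening: 0.0479
```

Emit:
apply_moves([
  [25,[0,0,0],0],
  [25,[0,0,0],0],
  [25,[0,0,0],0],
  [25,[0,0,0],0],
], grip_force=8)

```text
t: 31.42
tool_pos: [0.4939, -0.296, 0.2694]
orientation: [-1.325, -2.848, -0.0]
force: [-0.1, 0.2, -0.4]
opening: 0.036
```

Emit:
apply_moves([
  [25,[0,0,0],0],
  [25,[0,0,0],0],
], grip_force=35)

```text
t: 31.68
tool_pos: [0.4939, -0.296, 0.2694]
orientation: [-1.325, -2.848, -0.0]
force: [0.7, 0.7, -2.0]
opening: 0.0352
```

```bash
python3 -c "
from h import *
st((.516,.3388,.2))"
```

```text
t 31.68 grasp mm [ 493.8 -295.9  102.4] yaw_y 40.11 tilt 0.03 F [ 0.7   0.69 -2.02] open 35.2
delta tool mm [471.2 425.8 -97.4]
```

Emit:
apply_moves([
  [25,[0,0,-15],0],
  [25,[0,0,-30],0],
  [25,[0,0,-40],0],
  [25,[0,0,-30],0],
  [25,[0,0,-15],0],
])

```text
t: 32.3
tool_pos: [0.4943, -0.2963, 0.4031]
orientation: [1.323, 2.845, -0.001]
force: [1.0, 0.1, -0.9]
opening: 0.0352
```

```bash
python3 - <<'E'
from h import *
s,R,g=st()
S=np.mean([viewer.read_camera("side").astype(np.float32) for _ in range(3)],0).astype(np.uint8)
b=blobs(mask(S,(105,120,50),(130,255,255)),8);print(b)
for z in(.0,.012):print("foot expected",proj("side",g-[0,0,.1024-z]).round(1))
E
```

```text
t 32.3 grasp mm [ 494.9 -296.7  236.1] yaw_y 40.11 tilt 0.23 F [ 0.99  0.14 -0.91] open 35.2
[([424, 139, 14, 13, 96], [430.0, 145.4]), ([416, 162, 11, 10, 65], [420.6, 166.7]), ([386, 177, 9, 6, 32], [390.0, 179.9]), ([413, 216, 8, 7, 35], [416.5, 219.6])]
foot expected [430.2 149.1]
foot expected [431.2 144.5]
```

The stamp is lifted and its blue foot hangs straight below (430,145), as expected. Now I carry it to the lid.

Emit:
apply_moves([
  [25,[15,14,0],0],
  [25,[30,27,0],0],
  [25,[38,35,0],0],
  [25,[42,38,0],0],
  [25,[42,38,0],0],
])

```text
t: 33.08
tool_pos: [0.5018, -0.0677, 0.3979]
orientation: [-1.324, -2.846, 0.0]
force: [0.6, 0.3, -0.7]
opening: 0.0351
```

Emit:
apply_moves([
  [25,[42,38,0],0],
  [25,[42,38,0],0],
  [25,[42,38,0],0],
  [25,[42,38,0],0],
  [25,[42,38,0],0],
])

```text
t: 33.7
tool_pos: [0.5113, 0.2151, 0.398]
orientation: [-1.323, -2.847, 0.002]
force: [0.5, 0.2, -0.7]
opening: 0.0353
```

Emit:
apply_moves([
  [25,[40,35,0],0],
  [25,[30,27,0],0],
  [25,[16,15,0],0],
  [25,[8,7,0],0],
  [25,[0,0,0],0],
])

```text
t: 34.33
tool_pos: [0.5164, 0.3384, 0.3993]
orientation: [-1.325, -2.848, 0.001]
force: [-0.7, -0.2, -1.4]
opening: 0.0353
```

```bash
python3 - <<'E'
from h import *
s,R,g=st((.516,.3388,.1324))
for n in("side","top"):
    im=viewer.read_camera(n);cv2.imwrite(f"pics/d_{n}.png",im)
    print(n,"red",blobs(mask(im,(0,170,100),(5,255,255)),4),"blue",blobs(mask(im,(105,120,50),(130,255,255)),8))
    r=[b for b in blobs(mask(im,(0,170,100),(5,255,255)),8)]
    for b in r:print("  dot at",plane(n,b[1],.016))
    print("foot expected",proj(n,g-[0,0,.0964]).round(1))
E
```

```text
t 34.33 grasp mm [516.2 338.3 232.3] yaw_y 40.11 tilt 0.06 F [-0.7  -0.18 -1.44] open 35.3
delta tool mm [ 0.6  0.3 99.9]
side red [([220, 422, 8, 8, 51], [223.5, 425.6])] blue [([200, 390, 20, 16, 138], [211.1, 399.4])]
  dot at [0.51509951 0.33784868]
foot expected [208.8 396.6]
top red [([158, 272, 4, 4, 14], [159.5, 273.3])] blue [([443, 245, 4, 6, 8], [444.0, 247.6]), ([477, 259, 6, 11, 31], [478.8, 263.9]), ([138, 260, 9, 14, 67], [142.9, 267.1])]
  dot at [0.51592062 0.33988144]
foot expected [138.9 267.6]
```

Emit:
apply_moves([
  [25,[0,0,30],0],
  [25,[0,0,40],0],
  [25,[0,0,25],0],
  [25,[0,0,12],0],
  [25,[0,0,0],0],
])

```text
t: 35.05
tool_pos: [0.5165, 0.3378, 0.2924]
orientation: [-1.326, -2.847, 0.001]
force: [-0.7, 0.0, -1.4]
opening: 0.035
```

```bash
python3 - <<'E'
from h import *
s,R,g=st((.516,.3388,.1084))
foot=g-[0,0,.1024]; print("foot z",foot[2].round(4))
for n in("side","top"):
    im=viewer.read_camera(n);h=cv2.cvtColor(im,cv2.COLOR_BGR2HSV)
    print(n,"red",blobs(mask(im,(0,170,100),(5,255,255)),3),"blue",blobs(mask(im,(105,120,50),(130,255,255)),8))
    pr=np.array([proj(n,foot+[.015*np.cos(a),.015*np.sin(a),0]) for a in np.arange(0,6.3,.2)])
    print("foot outline expected x",pr[:,0].min().round(1),pr[:,0].max().round(1),"y",pr[:,1].min().round(1),pr[:,1].max().round(1))
E
```

```text
t 35.05 grasp mm [516.4 337.7 125.4] yaw_y 40.05 tilt 0.06 F [-0.72  0.05 -1.43] open 35.0
delta tool mm [ 1.1  0.4 17. ]
foot z 0.023
side red [] blue [([215, 418, 17, 13, 88], [223.9, 425.6])]
foot outline expected x 212.4 232.0 y 413.8 433.7
top red [] blue [([477, 259, 6, 11, 32], [478.8, 264.0]), ([157, 266, 8, 12, 45], [161.4, 272.1])]
foot outline expected x 152.5 166.3 y 265.9 279.7
```

Emit:
apply_moves([
  [25,[1,0,4],0],
  [25,[0,0,3],0],
  [25,[0,0,3],0],
  [25,[0,0,3],0],
  [25,[0,0,0],0],
])

```text
t: 35.78
tool_pos: [0.5159, 0.3395, 0.2799]
orientation: [1.325, 2.848, 0.001]
force: [0.8, 0.2, 1.4]
opening: 0.0353
```

```bash
python3 -c "
from h import *
st((.516,.3388,.1084))"
```

```text
t 35.77 grasp mm [516.  339.6 112.9] yaw_y 40.11 tilt 0.04 F [0.76 0.24 1.4 ] open 35.3
delta tool mm [-0.6 -0.5  4.5]
```

Emit:
apply_moves([
  [25,[0,0,3],0],
  [25,[0,0,1.5],0],
  [25,[0,0,0],0],
  [25,[0,0,0],0],
])

```text
t: 36.28
tool_pos: [0.5159, 0.3395, 0.2755]
orientation: [1.325, 2.848, 0.001]
force: [1.0, 1.2, 3.6]
opening: 0.0353
```

```bash
python3 - <<'E'
from h import *
F=[]
for i in range(16):
    im=viewer.read_camera("side" if i%2 else "top");F.append(robot.read_state()["force"])
    if i>13:
        n="side" if i%2 else "top"
        print(n,"red",blobs(mask(im,(0,150,90),(6,255,255)),2),"blue",[b for b in blobs(mask(im,(105,120,50),(130,255,255)),5)])
        s,R,g=st((.516,.3388,.1084));c=np.r_[g[:2],.016]
        pr=np.array([proj(n,c+[.015*np.cos(a),.015*np.sin(a),0]) for a in np.arange(0,6.3,.2)]);print("outline exp",pr.min(0).round(1),pr.max(0).round(1))
        if n=="side":
            w=blobs(mask(im[370:470,170:280],(90,0,150),(130,60,255)),100);print("lid",w)
F=np.array(F);print("mean F",F.mean(0).round(2),"sem",(F.std(0)/4).round(2))
E
```

```text
top red [] blue [([443, 245, 4, 6, 8], [444.0, 247.6]), ([477, 259, 6, 11, 32], [478.8, 264.0]), ([162, 270, 3, 7, 11], [163.5, 273.5])]
t 37.02 grasp mm [515.9 339.4 108.3] yaw_y 40.11 tilt 0.02 F [2.97 1.12 3.66] open 35.6
delta tool mm [-0.6 -0.3 -0.1]
outline exp [152.9 266.5] [166.5 280.2]
side red [] blue [([218, 426, 12, 7, 32], [224.5, 429.8])]
t 37.08 grasp mm [515.9 339.5 108.3] yaw_y 40.11 tilt 0.02 F [1.89 1.84 4.38] open 35.6
delta tool mm [-0.6 -0.4 -0.1]
outline exp [212.7 416.4] [232.1 436.3]
lid [([22, 33, 65, 47, 1505], [57.0, 59.1])]
mean F [1.56 1.58 3.55] sem [0.14 0.18 0.1 ]
```

```bash
python3 - <<'E'
from h import *
from plant import order
im=viewer.read_camera("side");print("cup",max(blobs(mask(im,(22,120,50),(34,255,255))),key=lambda q:q[0][4]))
print("walnuts",blobs(mask(im[280:370,270:350],(8,85,60),(17,255,150)),12))
print(order.close_job())
E
```

```text
Traceback (most recent call last):
ValueError: max() iterable argument is empty
```

```bash
python3 - <<'E'
from h import *
for n in("side","top"):
    im=viewer.read_camera(n)
    print(n,"yellow",blobs(mask(im,(22,120,50),(34,255,255)),10))
    if n=="side":
        print("V around old cup place (360,220):",cv2.cvtColor(im,cv2.COLOR_BGR2HSV)[195:245:10,340:385:10].tolist())
    else:
        print("walnuts",blobs(mask(im[240:320,215:295],(5,85,60),(17,255,170)),12))
st()
E
```

```text
side yellow []
V around old cup place (360,220): [[[20, 67, 134], [19, 65, 137], [19, 65, 146], [21, 64, 147], [28, 91, 87]], [[19, 63, 142], [20, 65, 142], [21, 64, 147], [20, 66, 146], [29, 92, 83]], [[19, 67, 148], [18, 67, 155], [17, 64, 151], [18, 65, 141], [27, 95, 78]], [[20, 65, 158], [21, 62, 157], [19, 65, 149], [20, 65, 141], [29, 81, 66]], [[24, 53, 158], [21, 65, 150], [21, 64, 140], [19, 67, 130], [23, 57, 71]]]
top yellow [([352, 206, 54, 66, 1521], [375.9, 245.6])]
walnuts [([0, 0, 80, 80, 2450], [39.6, 37.2]), ([25, 28, 11, 11, 95], [30.0, 33.1]), ([52, 35, 10, 22, 116], [56.6, 45.3]), ([22, 44, 12, 11, 104], [27.5, 48.8]), ([37, 51, 10, 10, 88], [41.5, 55.5])]
t 37.23 grasp mm [515.9 339.5 108.3] yaw_y 40.11 tilt 0.02 F [2.46 1.47 3.1 ] open 35.2
```

```bash
python3 -c "
from plant import order
print(order.close_job())"
```

```text
the job is handed in; nothing more can be done
None
```

The job is handed in at about 37 s of robot time. All five walnuts are in the jar, and the cup stands upright near its old place. The stamp is held on the lid over the red dot, with its spring about half way in.

**How it went**
- **Pouring:** the tool can't tilt, so I held the cup by its handle and let it swing in a loosened grip, then rolled it over the jar's rim.
- **Standing the cup up:** I dragged and lowered it on the plank. The handle rode up between the fingers, so from a lean of about 25–30° I opened them and let the cup drop back onto its foot.
- **Stamp grip:** the fingers stopped on the 36 mm knob before reaching the square grip, at two yaw angles and several heights. I therefore hold the stamp by its knob, at 35 N.

**Last checks**
- **Force:** the mean upward force on the tool was 3.55 N. With the stamp's own weight of about 1 N, that matches the 4.5 N for half way in. The tool height also puts the spring 10 mm in.
- **Position:** the stamp is within about 1 mm of where I measured the dot, and no red shows in either camera. The tool is vertical to within 0.1°.
- **Walnuts and cup:** the last top picture shows the cup in place. In the jar it gives three single walnut blobs and one of double length, which fits five. I saw all five there earlier.

**Didn't agree or couldn't be checked**
- The side camera was blocked by the arm at the end, so the cup's upright outline was last checked right after I let go of it.
- A sideways force of about 2 N remained on the tool and I can't explain it.
- I never checked the closed jars and the colander for movement, though no move was aimed near them.

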